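# Re-index a fold mirror on its pinned rail

### The arm

A 6-joint arm with a two-finger parallel gripper is mounted at the origin on a cart in front of the work surface, level with it; the furniture and walls round the work are solid. World frame = base frame: x ahead of the robot, y to its left, z up, the work surface at z = 0. Lengths are in m, angles in rad, forces in N, time in s.
With the tool pointing down it reaches from about 0.275 to 1 m from the base axis. Payload 8.4 kg.
Tool frame: the origin (TCP) lies at the very end of the fingers, on their centre line; the grasp point (between the pads) lies arm.grip_point_offset behind it (arm.grip_point_offset is the distance from the TCP to the grasp point, in m); z points along the fingers, y is the line along which they close (so a half turn about z gives the same grasp; the last joint's range is limited). The gripper opens to 85 mm and grips with 20 to 120 N. Pads are 22 mm wide; open, the fingers measure 114 mm over their backs; the gripper's body (76 mm by 85 mm) begins 54 mm behind the grasp point. The pads swing forward as they close: fully open they stand 13 mm farther back than shut.
Start: joints at [-1.132, 0.353, 1.633, -0, 1.155, -0.002], TCP at [0.267, -0.565, 0.231] pointing down, gripper open.
Joint ranges: [-2.63, 2.63], [-0.92, 2.1], [0.06, 2.66], [-1.3, 4.44], [0, 2.69], [-3.02, 3.02]. Speed limits (rad/s): [2.22, 2.22, 2.79, 3.14, 3.14, 3.14].

### API

Orientations are given as a unit quaternion [w, x, y, z].
In Python, from rig import arm, cams, order gives the robot as it stands.
- The arm moves only by the tool jog_arm, never from a script. Its argument "deltas" is a list of rows, each an object with "turn": the turn, a rotation vector about the tool's x, y, z in degrees, a list of three; "delta_pos": the shift along the tool's x, y, z in mm, a list of three; "claw": the finger opening in mm, from 0 to 85.4. In form: [{"turn": [ax, ay, az], "delta_pos": [x, y, z], "claw": claw}, ...]. A call has 1 to 5 rows; each row is the pose to reach, as a shift and turn from the pose commanded when the call began, along the tool's axes at that moment; what a row does not reach only later rows make up. A row lasts 1/10 s, in which the tool goes at most 50 mm and 8.59 degrees, less where a joint would pass 70% of its speed; a pose out of reach is approached as far as the arm can. A call with a gripper value outside its range is refused whole. The fingers move at their own pace and stop on an object; the grip force is fixed at half the most. Time passes only in rows, so rows that repeat a pose let the fingers close. It gives the time, the measured TCP pose, the force, the opening and the grip force at its end, in the units of the state.
- arm.sense(): the state, without advancing time (a new reading comes with each control period).
- cams.read_camera(name): name is "scene" or "top"; returns (picture, depth): 384x512x3 uint8, red, green, blue; 384x512 float32, m along the optical axis (not along the pixel's ray), 0 where there is no reading.
- cams.get_calibration(name): a dict with "vertical_fov" (degrees; the focal length in pixels is half the picture's height over the tangent of half this angle, whatever the lens; pixels are square), "cx", "cy" (the principal point, pixels), "k1" (the pictures are not rectified: a ray, as slopes to the right and down, at radius r is drawn at 1 + k1 r^2 times it, then the intrinsics apply), "rvec" (rotation vector, rad) and "tvec" (3), from world to camera coordinates, as OpenCV has them. Camera axes: x right, y down, z forward; pixel columns grow to the right and rows downward; lengths in m; the calibration is good to about 2 mm. A picture is of the moment at which its call begins. get_calibration takes no time and is no camera call.
- order.finish_job(): hands the job in; it is judged then, once.
The state is a dict: "time": time; "joints": joint angles; "joint_vel": joint speeds; "joint_torque": joint torques, N m; "tool_pos": TCP position; "eef_rot": TCP orientation; "wrist_force": force on the tool from outside, world axes, zero at the start; "moment": the same for the moment, N m; "opening": finger opening in m; "grasp_force": force on a finger pad.
Only numpy, scipy, OpenCV 4.12 (cv2) and the standard library are available. Lean on these libraries where they do the work, as an engineer would, in place of code of your own. Each camera call takes 0.05 s, during which the arm holds its last target. There are 200 camera calls.

### The job

The fold mirror is pinned at the middle station of its rail. Pull the red-handled ball-detent pin back until it is clear of the rail, slide the carriage with the mirror along to the station in front of the round black power sensor, and push the pin through into the rail there until it clicks fully home. Do not touch the mirror or its mount, leave the filter cube, the objective and the hex key where they are, and let go of everything at the end.

Things in the scene. Friction and masses are not known exactly. Their poses are not given: they have to be found in the camera images.
- pin_handle (a point): Centre of the red ribbed handle of the ball-detent pin, a round bar 20 mm in diameter, 38 mm long. Its +z runs along the pin, outwards from the rail, 30 degrees from the vertical, leaning to the robot's side; its y at the start along the rail to the rail's left (+y) end. The mirror mount stands over it, 145 to 193 mm up, 12 to 25 mm behind its centre: a gripper from straight above hits it; come along the pin's axis, fingers to left and right.
- pin_shoulder (a point): Underside of the pin's steel collar (17 mm in diameter, 5 mm high), on the axis 24 mm below the handle's centre; axes as pin_handle. It rests on bush_mouth when the pin is home. At 22 mm or more from it the tip is clear of the rail; at 47 mm the pin leaves the bush. In between, say at 28 mm, the pin can be used to push the carriage along, staying in its bush.
- pin: The pin, a loose part of about 0.11 kg; origin and axes as pin_shoulder. Its steel shank goes from the shoulder 47 mm along -z, 12 mm in diameter, the last 6 mm tapering to 6 mm. Two sprung balls 39 mm below the shoulder stand out 2 mm and snap out under the rail's flank, which is 10 mm thick.
- pin_tip (a point): Tip of the pin's shank, 47 mm below the shoulder. Along the pin's axis it takes about 6 to 15 N to pull the pin past its balls, over the first 5 mm, and about as much to push them back through; in the bush their friction holds the pin where it is left.
- bush_mouth (a point): Centre of the mouth of the steel bush (26 mm in diameter, bore 13 mm) on the sloping front of the aluminium carriage; it moves with the carriage, z up, y along the rail. The bore runs 24 mm down along the pin's axis; 25 mm below the mouth lies the rail's sloping flank, with three index holes of 13 mm bore, 50 mm apart along the rail, one at each station.
- carriage (a joint): Position of the carriage along the rail, m: 0 at the middle station, +0.050 at the station at the rail's left (+y) end, -0.050 at the one at its right end; stops at +-0.058. It slides with 1.5 N of friction and stays where it is left. Within about 2 mm of a station the pin's taper draws it into line.
- rail: Black indexed rail, 200 mm long (y), 90 mm wide (x), 53 mm high, bolted to the table; origin at the centre of its underside, y along it, x away from the robot, z up. Its index flank slopes on the -x side. A collimator on a post (190 mm high, fixed) stands beyond its right end, 150 mm from the origin.
- mirror_foot (a point): Point on the table top straight below the fold mirror's post; it moves with the carriage.
- sensor_station (a point): Point on the table where mirror_foot is when the mirror stands in front of the power sensor; at the left or the right end station (it changes).
- sensor_face (a point): Centre of the front of the power sensor, a round black puck 41 mm across on a steel post in a black holder (fixed), 169 mm above the table, behind the rail at its left or right end station. A like holder at the other end station carries the camera's black lens tube, 31 mm across, in a silver ring clamp.
- mirror: Mount of the fold mirror: black plates 48 x 48 mm with two thumb screws, set at 45 degrees on a post on the carriage; origin at the centre of its underside, 145 mm above the table. Must not be touched.
- cube: Black filter cube, 41 x 38 x 43 mm, on the table beyond the rail's left end; origin at the centre of its underside. Leave alone.
- objective: Silver objective with a blue ring, 35 mm in diameter, 58 mm high, standing on the table by the rail's left end; origin at the centre of its underside. Leave alone.
- key: L-shaped steel hex key, 107 x 33 x 6 mm, lying on the table in front of the rail's left half; origin at its middle, on the table. Leave alone.
Not all that is in view belongs to the job. Leave any turquoise look-alike of the pin alone.

How it is judged:
By the outcome, as a careful person would: the job done as asked, in the order asked, and still so for the second after the job is handed in, with the robot touching nothing.
It also fails if it takes over 42 s, if anything falls off the work surface, if the arm or the gripper's body presses on something with over 40 N, if the wrist force passes 120 N, or if a joint passes its speed limit or range.

## Working session

There is one attempt and no reset: what is moved stays moved. The work goes in short steps, Python scripts to look and compute and a tool call to move; the robot and the scene stay as the last step left them, time stands still between calls to the robot, and variables do not carry over. Pictures are saved under pics/ and viewed, at most 10 in all, crops included, and the job is handed in when it is done.

Besides the shell and the picture viewer there is one more tool, called after "Emit:" as name([rows], argument=value, ...), one row to a line, values as JSON. jog_arm: Moves the arm, as the interface text tells. Its arguments: {"type":"object","properties":{"deltas":{"type":"array"}},"required":["deltas"]}

```bash
mkdir -p pics; cat > h.py <<'E'
import numpy as np, cv2
from scipy.spatial.transform import Rotation as R
from rig import arm, cams, order
def cal(n):
    c=cams.get_calibration(n); f=192/np.tan(np.radians(c["vertical_fov"])/2)
    return f,c,R.from_rotvec(np.ravel(c["rvec"])).as_matrix(),np.ravel(c["tvec"])
def pts(n,d):
    "world point per pixel"
    f,c,Rm,t=cal(n); v,u=np.mgrid[0:384,0:512].astype(float)
    x=(u-c["cx"])/f; y=(v-c["cy"])/f; rd=np.hypot(x,y); r=rd.copy()
    for _ in range(20): r=rd/(1+c["k1"]*r*r)
    s=np.where(rd>0,r/np.maximum(rd,1e-9),1)
    P=np.stack([x*s*d,y*s*d,d],-1)
    return (P-t)@Rm
def save(n,name,box=None,k=1):
    p,d=cams.read_camera(n); np.savez(f"{n}.npz",p=p,d=d)
    q=p if box is None else p[box[1]:box[3],box[0]:box[2]]
    cv2.imwrite("pics/"+name,cv2.resize(q,None,fx=k,fy=k,interpolation=2)[:,:,::-1]); return p,d
E
python3 - <<'E'
from h import *
for n in("scene","top"):
    save(n,n+"0.png",k=1.5); f,c,Rm,t=cal(n); print(n,f,c["k1"],-Rm.T@t,Rm[2])
s=arm.sense(); print(s["tool_pos"],s["eef_rot"],s["time"],arm.grip_point_offset)
E
```

```text
scene 426.88346499959863 -0.02936307017454897 [0.09353399 0.51652323 0.51128773] [ 0.5602735  -0.69128068 -0.45631637]
top 430.3134075298548 -0.13211827675407348 [ 0.38425848 -0.08891766  1.06285159] [ 0.16713259  0.0271685  -0.98556003]
[ 0.26647857 -0.56484755  0.23060889] [-6.41103139e-04  9.75813136e-01  2.18605341e-01 -1.29194698e-04] 0.1 0.0187
```

View pics/scene0.png

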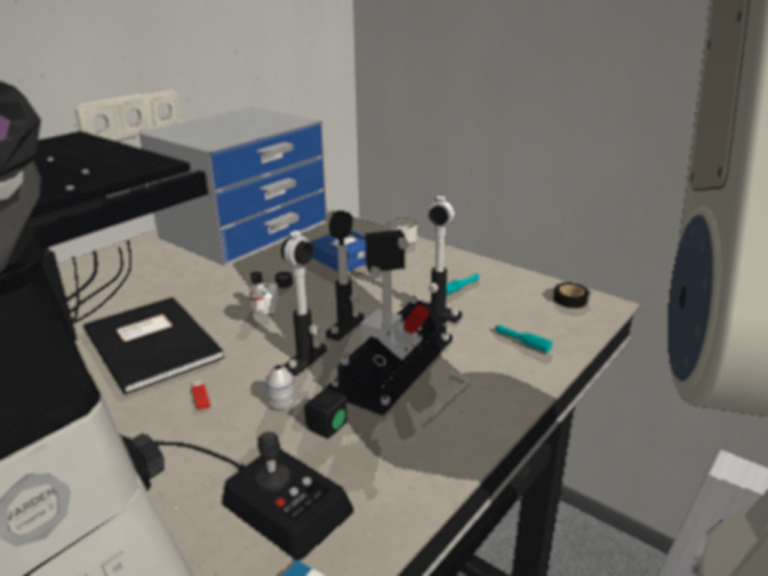

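View pics/top0.png

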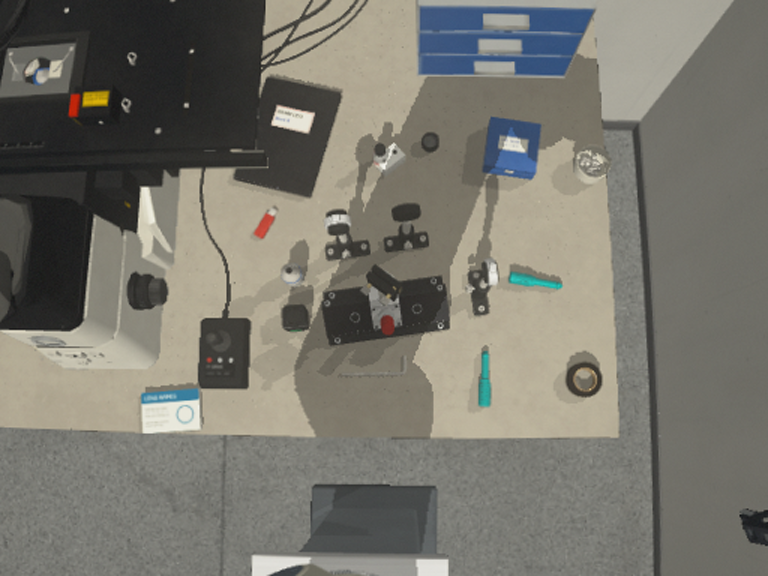

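The pictures show the red handle at scene (278,213) and top (258,217), each in full-resolution pixels.

- **Could be mistaken for the pin:** the turquoise drivers at top (357,186) and (323,252), and the red stick at (177,148). I choose the red handle on the carriage.
- **Could be mistaken for the sensor:** the silver-ringed lens tube at scene (198,166), at the left end, and the collimator at (293,141). The black puck at scene (227,148), top (270,141), is the sensor, at the rail's right end.

I'll check this in a close crop and measure.

```bash
python3 - <<'E'
from h import *
save("scene","crop1.png",(170,110,330,290),3.3)
save("top","t1.png")
for n,box in(("scene",(255,195,300,230)),("top",(235,200,280,235))):
    z=np.load(n+".npz"); p=z["p"].astype(int); d=z["d"]; P=pts(n,d)
    m=(p[...,0]>90)&(p[...,0]>2.2*p[...,1])&(p[...,0]>2.2*p[...,2])&(d>0)
    k=np.zeros_like(m); k[box[1]:box[3],box[0]:box[2]]=1; m&=k
    Q=P[m]; v,u=np.nonzero(m); C=np.median(Q,0); w,V=np.linalg.eigh(np.cov((Q-C).T))
    print(n,m.sum(),u.mean(),v.mean(),C,Q.min(0),Q.max(0),V[:,2],np.sqrt(w))
z=np.load("top.npz");P=pts("top",z["d"])
# rail dark top: fit from black points at height 0.045-0.06
x,y,h=P[...,0],P[...,1],P[...,2]
v,u=np.mgrid[0:384,0:512]
m=(z["p"].max(2)<70)&(h>.035)&(h<.062)&(u>205)&(u<305)&(v>175)&(v<235)
r=cv2.minAreaRect(np.c_[x[m],y[m]].astype(np.float32)); print("rail",r,np.median(h[m]))
for (a,b) in((225,148),(270,141)): print(P[b-2:b+3,a-2:a+3].reshape(-1,3).mean(0))
E
```

```text
scene 25 280.56 207.12 [ 0.50405589 -0.05844832  0.1002316 ] [ 0.49900018 -0.06659982  0.09665781] [ 0.50915704 -0.05480212  0.1036794 ] [-0.87488699  0.13953992 -0.46379021] [0.00085862 0.00308334 0.00356593]
top 75 258.29333333333335 216.72 [ 0.50966753 -0.05931151  0.09935751] [ 0.49875384 -0.06821919  0.07617236] [ 0.52652934 -0.05191929  0.10585058] [-0.79223595  0.03395977  0.60926918] [0.00393483 0.00460109 0.00938692]
rail ((0.5425117611885071, -0.05358227342367172), (0.057129647582769394, 0.19847166538238525), 8.189403533935547) 0.048476952417912264
[0.64572053 0.00930071 0.18694069]
[ 0.66083711 -0.08600787  0.18758298]
```

View pics/crop1.png

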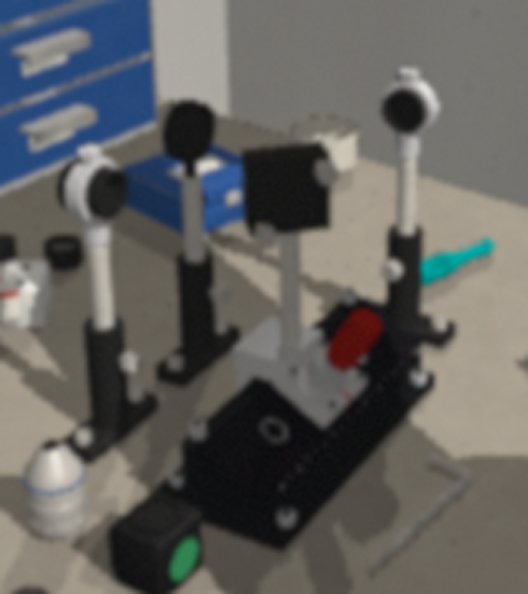

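The crop confirms it: the silver-ringed lens tube stands at the left end, crop (95,190), and the plain black puck is at the right, crop (190,130). The red handle is at (355,338). The goal is therefore the right station (-0.050). Next I'll fit the handle axis and work out the pre-grasp move.

```bash
cat >> h.py <<'E'
from scipy.optimize import least_squares
psi=np.radians(8.2); ex=np.array([np.cos(psi),np.sin(psi),0]); ey=np.array([-np.sin(psi),np.cos(psi),0]); ez=np.array([0,0,1.])
ax=-.5*ex+np.cos(np.pi/6)*ez; nx=np.cross(ey,ax)   # pin axis, across
def red(n,box):
    z=np.load(n+".npz"); p=z["p"].astype(int); d=z["d"]; P=pts(n,d)
    m=(p[...,0]>60)&(p[...,0]>1.9*p[...,1])&(p[...,0]>1.9*p[...,2])&(d>0)
    k=np.zeros_like(m); k[box[1]:box[3],box[0]:box[2]]=1
    return P[m&k]
def fit(Q):
    f=lambda q: np.hypot((Q@nx)-q[0],(Q@ey)-q[1])-.010
    r=least_squares(f,[np.median(Q@nx)-.005,np.median(Q@ey)],loss="soft_l1",f_scale=.001)
    return r.x,np.percentile(Q@ax,[2,10,50,90,98]),np.abs(f(r.x)).mean()
def goal(tilt):  # tool rotation, tilt deg from down
    t=np.radians(tilt); zt=np.sin(t)*ex-np.cos(t)*ez; yt=-ey; return np.c_[np.cross(yt,zt),yt,zt]
def step(pos,Rg):
    s=arm.sense(); w=s["eef_rot"]; R0=R.from_quat([w[1],w[2],w[3],w[0]]).as_matrix()
    print("delta_mm",(R0.T@(pos-s["tool_pos"])*1000).round(1),"turn",np.degrees(R.from_matrix(R0.T@Rg).as_rotvec()).round(2),"tcp",np.round(s["tool_pos"],4),"F",np.round(s["wrist_force"],1),"open",s["opening"],s["grasp_force"],"t",s["time"])
E
python3 - <<'E'
from h import *
A=[]
for n,b in(("scene",(255,190,300,235)),("top",(235,200,280,235))):
    Q=red(n,b); A.append(Q); print(n,len(Q),*fit(Q))
q,pc,e=fit(np.vstack(A)); print(q,pc,e)
for c in pc[:1]+.019,pc[-1]-.019: print("centre",q[0]*nx+q[1]*ey+c*ax)
C=q[0]*nx+q[1]*ey+(pc[-1]-.019)*ax
Rg=goal(40); step(C+.0187*Rg[:,2]-.12*Rg[:,2],Rg)
E
```

```text
scene 180 [ 0.47491085 -0.13296179] [-0.19171312 -0.18725155 -0.16853278 -0.15822276 -0.15744631] 0.001995840640724776
top 89 [ 0.47541857 -0.13069166] [-0.18797419 -0.18057833 -0.16066888 -0.15733711 -0.15643884] 0.0022376053213335524
[ 0.47513288 -0.13272697] [-0.19119205 -0.18609353 -0.16607729 -0.15776015 -0.15691122] 0.0021573593099799998
centre [ 0.5114168  -0.06040167  0.08844375]
centre [ 0.51325737 -0.06013644  0.08522285]
delta_mm [ 376.3 -370.4   68.3] turn [-6.   39.71 16.34] tcp [ 0.2666 -0.565   0.2308] F [-0.2  0.4  0.5] open 0.08563540038138859 0.0 t 0.2
```

Emit:
jog_arm([
  {"turn":[-1,6,2],"delta_pos":[33,-33,0],"claw":85},
  {"turn":[-2,12,4],"delta_pos":[66,-66,0],"claw":85},
  {"turn":[-3,18,6],"delta_pos":[99,-99,0],"claw":85},
  {"turn":[-3,24,8],"delta_pos":[132,-132,0],"claw":85},
  {"turn":[-4,30,10],"delta_pos":[160,-165,0],"claw":85},
])

```text
time: 0.7
tool_pos: [0.3417, -0.3466, 0.2318]
eef_rot: [-0.023, 0.957, 0.125, 0.262]
wrist_force: [0.5, -0.1, -0.1]
opening: 0.0851
grasp_force: 0.0
```

```bash
cat >> h.py <<'E'
C=np.array([.512,-.0603,.087])
def at(u,tilt=40,dy=0,back=.12): # grasp point u along pin axis above centre, back along tool
    Rg=goal(tilt); step(C+u*ax+dy*ey+(.0187-back)*Rg[:,2],Rg)
E
python3 -c "
from h import *
at(.004)"
```

```text
delta_mm [ 117.1 -243.1  136.5] turn [-2.63  9.48  5.95] tcp [ 0.3417 -0.3466  0.2318] F [ 0.5 -0.1 -0.1] open 0.0851060314588589 0.0 t 0.7
```

Emit:
jog_arm([
  {"turn":[-1,3,2],"delta_pos":[19,-39,20],"claw":85},
  {"turn":[-2,6,4],"delta_pos":[38,-78,40],"claw":85},
  {"turn":[-2.6,9.5,6],"delta_pos":[57,-117,60],"claw":85},
  {"turn":[-2.6,9.5,6],"delta_pos":[75,-156,80],"claw":85},
  {"turn":[-2.6,9.5,6],"delta_pos":[92,-192,100],"claw":85},
])

```text
time: 1.2
tool_pos: [0.4175, -0.1287, 0.1866]
eef_rot: [-0.025, 0.938, 0.067, 0.339]
wrist_force: [2.2, -0.6, 0.0]
opening: 0.0856
grasp_force: 0.0
```

```bash
python3 -c "
from h import *
at(.004)"
```

```text
delta_mm [ 15.9 -54.3  37.4] turn [-0.03  0.23 -0.08] tcp [ 0.4175 -0.1287  0.1866] F [ 2.2 -0.6  0. ] open 0.08561345178747018 0.0 t 1.2
```

Emit:
jog_arm([
  {"turn":[0,0,0],"delta_pos":[9,-30,10],"claw":85},
  {"turn":[0,0.2,0],"delta_pos":[16,-54,20],"claw":85},
  {"turn":[0,0.2,0],"delta_pos":[16,-54,37],"claw":85},
  {"turn":[0,0.2,0],"delta_pos":[16,-54,37],"claw":85},
  {"turn":[0,0.2,0],"delta_pos":[16,-54,37],"claw":85},
])

```text
time: 1.7
tool_pos: [0.4457, -0.0712, 0.1687]
eef_rot: [-0.026, 0.937, 0.068, 0.34]
wrist_force: [1.0, 0.5, -0.7]
opening: 0.0849
grasp_force: 0.0
```

```bash
python3 - <<'E'
from h import *
at(.004,back=0)
save("scene","crop2.png",(170,90,370,240),3.5)
Q=red("scene",(255,190,300,235)); print(len(Q),fit(Q)) if len(Q)>20 else print(len(Q))
E
```

```text
delta_mm [ -0.2  -1.  120.5] turn [-0.15  0.07  0.02] tcp [ 0.4457 -0.0712  0.1687] F [ 1.   0.5 -0.7] open 0.08488083316818851 0.0 t 1.7
197 (array([ 0.47461064, -0.1331562 ]), array([-0.22704309, -0.19107954, -0.16994927, -0.15859333, -0.15748267]), np.float64(0.006727089326823515))
```

View pics/crop2.png

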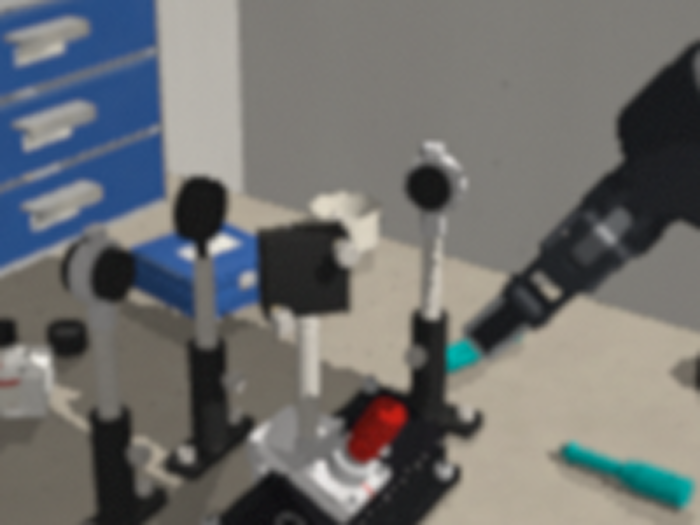

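The view shows the open fingers in line with the red handle: the tips at crop (470,340) and the handle at (380,425), with the mount clear. Approaching.

Emit:
jog_arm([
  {"turn":[0,0,0],"delta_pos":[0,-1,25],"claw":85},
  {"turn":[0,0,0],"delta_pos":[0,-1,50],"claw":85},
  {"turn":[0,0,0],"delta_pos":[0,-1,75],"claw":85},
  {"turn":[0,0,0],"delta_pos":[0,-1,95],"claw":85},
  {"turn":[0,0,0],"delta_pos":[0,-1,95],"claw":85},
])

```text
time: 2.25
tool_pos: [0.5068, -0.0622, 0.095]
eef_rot: [-0.026, 0.938, 0.067, 0.34]
wrist_force: [0.7, 0.2, 0.8]
opening: 0.0854
grasp_force: 0.0
```

```bash
python3 - <<'E'
from h import *
at(.004,back=0)
save("scene","crop3.png",(210,120,350,250),4)
E
```

```text
delta_mm [-0.3 -1.1 24.4] turn [-0.12  0.07 -0.08] tcp [ 0.5068 -0.0622  0.095 ] F [0.7 0.2 0.8] open 0.08541116442843281 0.0 t 2.25
```

View pics/crop3.png

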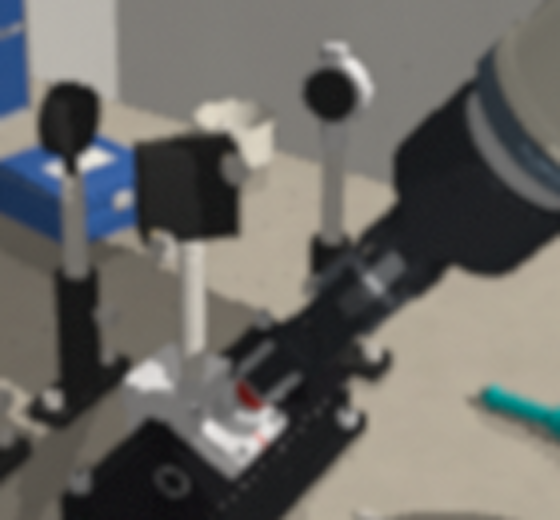

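The fingers straddle the handle at crop (250,395), and the gripper body is well clear of the mirror mount at (190,185). Going in the last bit and closing.

Emit:
jog_arm([
  {"turn":[0,0,0],"delta_pos":[0,-1,12],"claw":85},
  {"turn":[0,0,0],"delta_pos":[0,-1,23],"claw":85},
  {"turn":[0,0,0],"delta_pos":[0,-1,23],"claw":50},
  {"turn":[0,0,0],"delta_pos":[0,-1,23],"claw":30},
  {"turn":[0,0,0],"delta_pos":[0,-1,23],"claw":25},
])

```text
time: 2.8
tool_pos: [0.5203, -0.0587, 0.0794]
eef_rot: [-0.025, 0.937, 0.068, 0.341]
wrist_force: [-0.2, -0.3, -0.2]
opening: 0.0438
grasp_force: 0.0
```

Emit:
jog_arm([
  {"turn":[0,0,0],"delta_pos":[0,0,0],"claw":12},
  {"turn":[0,0,0],"delta_pos":[0,0,0],"claw":12},
  {"turn":[0,0,0],"delta_pos":[0,0,0],"claw":12},
  {"turn":[0,0,0],"delta_pos":[0,0,0],"claw":12},
  {"turn":[0,0,0],"delta_pos":[0,0,0],"claw":12},
])

```text
time: 3.3
tool_pos: [0.5206, -0.0585, 0.079]
eef_rot: [-0.025, 0.937, 0.067, 0.341]
wrist_force: [-7.0, -1.8, 9.4]
opening: 0.0187
grasp_force: 58.2
```

```bash
python3 - <<'E'
from h import *
s=arm.sense();print(s["moment"])
at(.004,back=0)
print("ax in tool",goal(40).T@ax,"-ey in tool",goal(40).T@-ey)
E
```

```text
[-0.2135517   0.08609862 -0.14578505]
delta_mm [-0.9  0.5  3.1] turn [-0.08 -0.04 -0.  ] tcp [ 0.5206 -0.0585  0.079 ] F [-7.  -1.8  9.4] open 0.01873934432208765 58.18130135536194 t 3.3
ax in tool [ 1.73648178e-01 -7.00779520e-19 -9.84807753e-01] -ey in tool [-3.39206937e-18  1.00000000e+00 -9.34342798e-18]
```

Gripped, with a 19 mm opening and 58 N. Now pulling along the pin axis.

Emit:
jog_arm([
  {"turn":[0,0,0],"delta_pos":[0.4,0,-2],"claw":12},
  {"turn":[0,0,0],"delta_pos":[0.7,0,-4],"claw":12},
  {"turn":[0,0,0],"delta_pos":[1,0,-6],"claw":12},
  {"turn":[0,0,0],"delta_pos":[1.8,0,-10],"claw":12},
  {"turn":[0,0,0],"delta_pos":[2.5,0,-14],"claw":12},
])

```text
time: 3.8
tool_pos: [0.5135, -0.0594, 0.091]
eef_rot: [-0.025, 0.937, 0.068, 0.341]
wrist_force: [4.5, -0.4, -5.6]
opening: 0.0181
grasp_force: 59.1
```

Emit:
jog_arm([
  {"turn":[0,0,0],"delta_pos":[0.7,0,-4],"claw":12},
  {"turn":[0,0,0],"delta_pos":[1.4,0,-8],"claw":12},
  {"turn":[0,0,0],"delta_pos":[2.1,0,-12],"claw":12},
  {"turn":[0,0,0],"delta_pos":[2.5,0,-14],"claw":12},
  {"turn":[0,0,0],"delta_pos":[2.5,0,-14],"claw":12},
])

```text
time: 4.3
tool_pos: [0.5065, -0.0605, 0.1035]
eef_rot: [-0.025, 0.937, 0.068, 0.341]
wrist_force: [-0.4, -0.8, -0.4]
opening: 0.0182
grasp_force: 59.4
```

```bash
python3 - <<'E'
from h import *
s=arm.sense();print((s["tool_pos"]-np.array([.5206,-.0585,.079]))@np.c_[nx,ey,ax],s["opening"])
at(.032,back=0)
save("scene","crop4.png",(210,120,350,250),4); save("top","t4.png")
E
```

```text
[-3.72379010e-05  6.00514312e-05  2.83176199e-02] 0.01816974206552171
delta_mm [-0.9  0.6  3.3] turn [-0.09 -0.01  0.03] tcp [ 0.5065 -0.0605  0.1035] F [-0.4 -0.8 -0.4] open 0.01816974206552171 59.367350935935974 t 4.3
```

View pics/crop4.png

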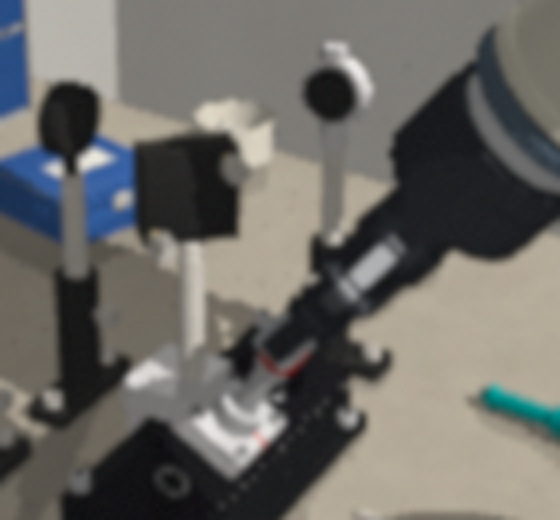

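The pin is out: the bare shank shows at crop (265,385) between bush and handle, and the mount is clear. Sliding towards the right station.

Emit:
jog_arm([
  {"turn":[0,0,0],"delta_pos":[0,3,0],"claw":12},
  {"turn":[0,0,0],"delta_pos":[0,6,0],"claw":12},
  {"turn":[0,0,0],"delta_pos":[0,10,0],"claw":12},
  {"turn":[0,0,0],"delta_pos":[0,15,0],"claw":12},
  {"turn":[0,0,0],"delta_pos":[0,15,0],"claw":12},
])

```text
time: 4.9
tool_pos: [0.509, -0.0762, 0.103]
eef_rot: [-0.025, 0.937, 0.067, 0.341]
wrist_force: [0.7, 0.3, -0.3]
opening: 0.0181
grasp_force: 59.5
```

```bash
cat >> h.py <<'E'
def rel():
    s=arm.sense(); B=np.c_[ex,ey,ez]
    print("rel nx,ey,ax mm",((s["tool_pos"]-np.array([.5206,-.0585,.079]))@np.c_[nx,ey,ax]*1000).round(2),"F ex,ey,ez",(s["wrist_force"]@B).round(2),"M",(s["moment"]@B).round(2),s["opening"],s["time"])
E
python3 -c "
from h import *
rel()"
```

```text
rel nx,ey,ax mm [ -0.11 -15.85  27.76] F ex,ey,ez [ 0.75  0.19 -0.32] M [ 0.07  0.16 -0.04] 0.018069772192010877 4.9
```

Emit:
jog_arm([
  {"turn":[0,0,0],"delta_pos":[0,8,0],"claw":12},
  {"turn":[0,0,0],"delta_pos":[0,16,0],"claw":12},
  {"turn":[0,0,0],"delta_pos":[0,24,0],"claw":12},
  {"turn":[0,0,0],"delta_pos":[0,31,0],"claw":12},
  {"turn":[0,0,0],"delta_pos":[0,34.5,0],"claw":12},
])

```text
time: 5.4
tool_pos: [0.5139, -0.11, 0.103]
eef_rot: [-0.025, 0.937, 0.067, 0.341]
wrist_force: [1.6, 2.0, -0.5]
opening: 0.0184
grasp_force: 59.5
```

```bash
python3 - <<'E'
from h import *
rel()
save("scene","crop5.png",(210,120,350,250),4); save("top","t5.png")
f,c,_,_=cal("scene")
def feat(n,T=.0):
    z=np.load(n); return z
E
python3 -c "
from h import *
rel()"
```

```text
rel nx,ey,ax mm [ -0.15 -50.03  27.78] F ex,ey,ez [ 1.86  1.8  -0.51] M [0.34 0.09 0.2 ] 0.018410031985775083 5.4
rel nx,ey,ax mm [ -0.15 -50.05  27.75] F ex,ey,ez [ 1.33  0.06 -1.  ] M [-0.02  0.08 -0.02] 0.018069505728747222 5.5
```

View pics/crop5.png

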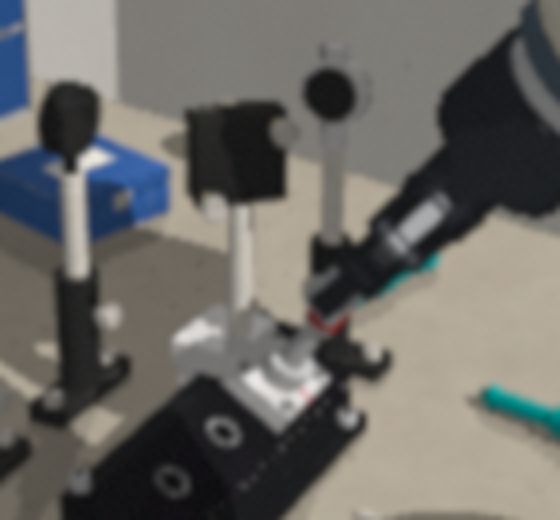

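The carriage followed: the mount is now at crop (235,150) and two empty index holes show to the left of the carriage. Pushing the pin in.

Emit:
jog_arm([
  {"turn":[0,0,0],"delta_pos":[-0.5,0,3],"claw":12},
  {"turn":[0,0,0],"delta_pos":[-1.1,0,6],"claw":12},
  {"turn":[0,0,0],"delta_pos":[-1.8,0,10],"claw":12},
  {"turn":[0,0,0],"delta_pos":[-2.5,0,14],"claw":12},
  {"turn":[0,0,0],"delta_pos":[-2.5,0,14],"claw":12},
])

```text
time: 6.0
tool_pos: [0.5211, -0.1085, 0.0902]
eef_rot: [-0.025, 0.937, 0.068, 0.341]
wrist_force: [2.8, -2.6, -0.8]
opening: 0.0183
grasp_force: 59.6
```

```bash
python3 -c "
from h import *
rel()"
```

```text
rel nx,ey,ax mm [ -0.17 -49.52  12.98] F ex,ey,ez [ 2.38 -2.98 -0.84] M [-0.57 -0.01 -0.43] 0.01833072217808973 6.0
```

Emit:
jog_arm([
  {"turn":[0,0,0],"delta_pos":[-0.4,0.3,2],"claw":12},
  {"turn":[0,0,0],"delta_pos":[-0.9,0.3,5],"claw":12},
  {"turn":[0,0,0],"delta_pos":[-1.4,0.3,8],"claw":12},
  {"turn":[0,0,0],"delta_pos":[-1.9,0.3,11],"claw":12},
  {"turn":[0,0,0],"delta_pos":[-2.3,0.3,13],"claw":12},
])

```text
time: 6.5
tool_pos: [0.5276, -0.1078, 0.0791]
eef_rot: [-0.025, 0.937, 0.068, 0.341]
wrist_force: [-6.0, -3.4, 12.9]
opening: 0.018
grasp_force: 61.2
```

```bash
python3 -c "
from h import *
rel()"
```

```text
rel nx,ey,ax mm [-2.00e-02 -4.98e+01  9.00e-02] F ex,ey,ez [-6.39 -2.49 12.95] M [-0.44 -0.36 -0.38] 0.018005307024404203 6.5
```

Emit:
jog_arm([
  {"turn":[0,0,0],"delta_pos":[-0.2,0,1],"claw":12},
  {"turn":[0,0,0],"delta_pos":[-0.3,0,1.5],"claw":12},
  {"turn":[0,0,0],"delta_pos":[-0.4,0,2],"claw":12},
  {"turn":[0,0,0],"delta_pos":[-0.4,0,2],"claw":12},
])

```text
time: 6.9
tool_pos: [0.5279, -0.1077, 0.0788]
eef_rot: [-0.025, 0.937, 0.067, 0.342]
wrist_force: [-20.0, -5.7, 33.0]
opening: 0.0181
grasp_force: 64.6
```

```bash
python3 -c "
from h import *
rel()
save('scene','crop6.png',(210,120,350,250),4)"
```

```text
rel nx,ey,ax mm [  0.12 -49.77  -0.29] F ex,ey,ez [-20.65  -2.8   33.  ] M [-0.45 -0.51 -0.34] 0.018111190408657853 6.9
```

View pics/crop6.png

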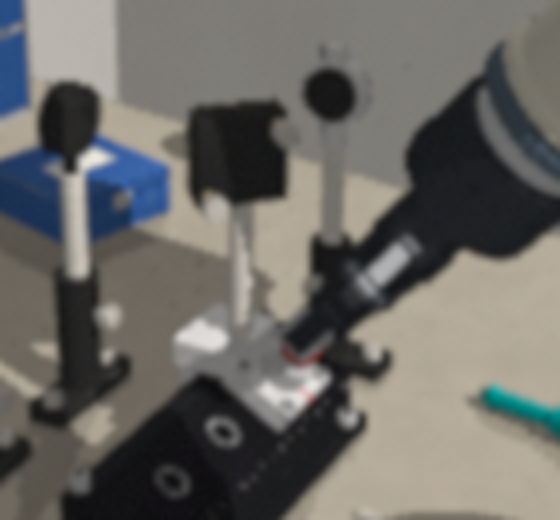

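The collar is down on the bush at crop (300,365), against a hard stop of 39 N at the original depth, so the pin is home. Relieving the load, then opening.

Emit:
jog_arm([
  {"turn":[0,0,0],"delta_pos":[0.3,0,-1.5],"claw":12},
  {"turn":[0,0,0],"delta_pos":[0.4,0,-2.3],"claw":12},
  {"turn":[0,0,0],"delta_pos":[0.4,0,-2.3],"claw":40},
  {"turn":[0,0,0],"delta_pos":[0.4,0,-2.3],"claw":60},
  {"turn":[0,0,0],"delta_pos":[0.4,0,-2.3],"claw":85},
])

```text
time: 7.45
tool_pos: [0.5268, -0.1074, 0.079]
eef_rot: [-0.025, 0.937, 0.068, 0.34]
wrist_force: [-0.8, -0.6, 0.7]
opening: 0.0613
grasp_force: 0.0
```

Emit:
jog_arm([
  {"turn":[0,0,0],"delta_pos":[0,0,0],"claw":85},
  {"turn":[0,0,0],"delta_pos":[0,0,0],"claw":85},
  {"turn":[0,0,0],"delta_pos":[0,0,0],"claw":85},
  {"turn":[0,0,0],"delta_pos":[0,0,0],"claw":85},
])

```text
time: 7.85
tool_pos: [0.5271, -0.1077, 0.0795]
eef_rot: [-0.025, 0.937, 0.068, 0.341]
wrist_force: [-0.9, 0.3, -0.0]
opening: 0.0853
grasp_force: 0.0
```

```bash
python3 -c "
from h import *
rel()"
```

```text
rel nx,ey,ax mm [ -0.24 -49.66   0.67] F ex,ey,ez [-0.86  0.44 -0.05] M [ 0.01  0.3  -0.09] 0.08531798499083458 7.85
```

Emit:
jog_arm([
  {"turn":[0,0,0],"delta_pos":[0,0,-20],"claw":85},
  {"turn":[0,0,0],"delta_pos":[0,0,-45],"claw":85},
  {"turn":[0,0,0],"delta_pos":[0,0,-75],"claw":85},
  {"turn":[0,0,0],"delta_pos":[0,0,-110],"claw":85},
  {"turn":[0,0,0],"delta_pos":[0,0,-130],"claw":85},
])

```text
time: 8.35
tool_pos: [0.4433, -0.12, 0.18]
eef_rot: [-0.025, 0.937, 0.068, 0.341]
wrist_force: [-0.2, 0.5, -0.3]
opening: 0.0851
grasp_force: 0.0
```

Emit:
jog_arm([
  {"turn":[0,0,0],"delta_pos":[0,0,-20],"claw":85},
  {"turn":[0,0,0],"delta_pos":[0,0,-20],"claw":85},
  {"turn":[0,0,0],"delta_pos":[0,0,-20],"claw":85},
])

```text
time: 8.65
tool_pos: [0.4322, -0.1221, 0.1948]
eef_rot: [-0.025, 0.937, 0.068, 0.342]
wrist_force: [-0.1, 0.7, -0.1]
opening: 0.0851
grasp_force: 0.0
```

```bash
python3 - <<'E'
from h import *
rel(); save('scene','crop7.png',(190,110,350,250),4)
Q=red("scene",(262,180,315,230)); q,pc,e=fit(Q); print("scene now",len(Q),q,pc,e,"expected nx .4749 ey -.183, ax 90/98% -.1582 -.1574")
E
```

```text
rel nx,ey,ax mm [-25.76 -50.38 148.58] F ex,ey,ez [ 0.02  0.71 -0.07] M [-0.01  0.27  0.  ] 0.08510442697109191 8.65
scene now 177 [ 0.47466924 -0.18282876] [-0.24452234 -0.19092535 -0.17077555 -0.15851138 -0.15726272] 0.006303459267927633 expected nx .4749 ey -.183, ax 90/98% -.1582 -.1574
```

View pics/crop7.png

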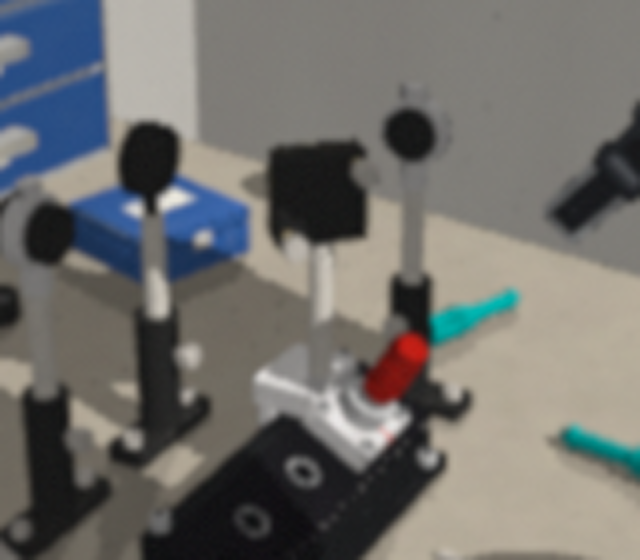

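The pin sits at its original depth (within 0.3 mm), 50 mm along the rail. Handle at crop (397,370), collar on the bush, gripper clear. Handing in.

```bash
python3 -c "
from h import *
print(order.finish_job())"
```

```text
the job is handed in; nothing more can be done
None
```

The job is handed in: the carriage and mirror are at the right-hand station in front of the power sensor, the pin is pushed home there (hard stop at its original depth), and the gripper is open and clear; the hand-in returned no verdict.

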